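# Index the blue diverter valve

## Robot

A 6-joint arm with a two-finger parallel gripper is mounted at the origin on the work surface. World frame = base frame: x ahead of the robot, y to its left, z up, the work surface at z = 0. Lengths are in m, angles in rad, forces in N, time in s.
With the tool pointing down it reaches from about 0.35 to 0.975 m from the base axis. Payload 4.9 kg.
Tool frame: the origin (TCP) lies at the very end of the fingers, on their centre line; the grasp point (between the pads) lies manip.grip_point_offset behind it (manip.grip_point_offset is the distance from the TCP to the grasp point, in m); z points along the fingers, y is the direction in which the jaws open and shut (so a half turn about z gives the same grasp; the last joint's range is limited). The gripper opens to 85 mm and grips with 20 to 120 N. Pads are 22 mm wide; open, the fingers measure 114 mm over their backs; the gripper's body (76 mm by 85 mm) begins 54 mm behind the grasp point. The pads swing forward as they close: fully open they stand 13 mm farther back than shut.
Start: joints at [-1.273, 0.053, 1.613, -0, 1.476, -0.119], TCP at [0.253, -0.571, 0.231] pointing down, gripper open.
Joint ranges: [-3.01, 3.01], [-1.01, 2.22], [0.06, 2.58], [-1.02, 4.17], [0.09, 2.62], [-3.14, 3.14]. Speed limits (rad/s): [2.57, 2.57, 3.14, 3.14, 3.14, 3.14].

## Interface

Orientations are given as a unit quaternion [w, x, y, z].
In Python, from plant import status, grab_frame, camera_params, ticket, boxes_of, outline_of, manip gives the robot as it stands. The module is installed in compiled form; this text tells all that it offers.
- The arm moves only by the tool play_rows, never from a script. Its argument "deltas" is a list of rows, each a list of 2 entries, a list of its own where there are three numbers: the shift along the world's x, y, z in m, then the turn about the world's z in rad. A call has 1 to 5 rows; each row is the pose to reach, as a shift and turn from the pose commanded when the call began; what a row does not reach only later rows make up. A row lasts 1/8 s, in which the tool goes at most 62.5 mm and 10.7 degrees, less where a joint would pass 70% of its speed; a pose out of reach is approached as far as the arm can. A call with a gripper value outside its range is refused whole. "grip" is the opening, from -1 (shut) to 1 (fully open), set as the call begins (left out, the last holds). The fingers move at their own pace and stop on an object; the grip force is fixed at half the most. Time passes only in rows, so rows that repeat a pose let the fingers close. It gives the time, the measured TCP pose, the force and the opening at its end, in the units of the state.
- status.state(): the state, without advancing time (a new reading comes with each control period).
- grab_frame(name): name is "scene" or "top" or "wrist"; returns (picture, depth): 384x512x3 uint8, blue, green, red; 384x512 float32, m along the optical axis (not along the pixel's ray), 0 where there is no reading.
- camera_params(name): a dict with "mtx" (3x3 intrinsics, pixels), "distortion" ([k1, k2, p1, p2, k3] as OpenCV has them; the pictures are not rectified), "world_from_camera" (4x4, takes a point from camera to world coordinates). Camera axes: x right, y up, looking along -z (the intrinsics and any distortion apply to the point x, -y, -z); pixel columns grow to the right and rows downward; lengths in m; the calibration is good to about 2 mm. A picture is of the moment at which its call begins: read the wrist's pose just before it. camera_params takes no time and is no camera call; for the wrist camera it gives the pose at the moment of the call.
- ticket.job_done(): hands the job in, once; it reports no verdict.
Trained networks look in the newest picture that a camera, given by its name, has taken for a name from the list of things; names that differ only in an ending like _2 or _b are one class to them, and where a whole thing is asked for, a point or a joint stands for the part that bears it (a point fixed in the world has none). Each returns a list of dicts, best first, with "confidence" (0 to 1); they miss things now and then, are a little off and sometimes report something else, mostly with a low value. They report only what shows in the picture. A call takes as long as a camera call. They do not tell look-alikes from the thing itself.
- boxes_of(camera, name): "box" ([left, top, right, bottom] in pixels, round what is visible of it).
- outline_of(camera, name): "region" (384x512 bool, what is visible of it) and "box" ([left, top, right, bottom] in pixels, round what is visible of it).
The state is a dict: "time": time; "joint_pos": joint angles; "joint_vel": joint speeds; "joint_efforts": joint torques, N m; "tool_pos": TCP position; "tool_rot": TCP orientation; "contact_force": force on the tool from outside, world axes, zero at the start; "ft_torque": the same for the moment, N m; "gripper_width": opening from 0.0 (shut) to 1.0 (fully open).
Only numpy, scipy, OpenCV 4.12 (cv2) and the standard library are available. Lean on these libraries where they do the work, as an engineer would, in place of code of your own. Each camera call takes 0.05 s, during which the arm holds its last target.

## Task

Put the blue diverter valve in line with the mass spectrometer: turn its knob slowly clockwise (seen from above) until you feel the resistance dip and the spring plunger drop into its hidden notch, then stop, let go and leave it locked in there. Leave the white valve's knob as it is.

Things in the scene. Friction and masses are not known exactly. Their poses are not given: they have to be found in the camera images.
- blue_knob_grip (a point): Grey bar knob on the blue valve box (fixed, 120x100x40 mm high, turned up to 30 deg). Point on its vertical axis at grip height, 75 mm above the bench. Bar 44 mm long (x, white mark at -x end), 14 mm thick (y: grip across it), from 50 up to 88 mm above the bench, on a 56 mm round skirt with its top at 50 mm. z up. Axes turn with the knob.
- blue_knob (a joint): Blue knob's angle, rad, grows clockwise from above; stops at 0 and 1.9. Starts 0.05-0.3; its one hidden notch lies at 0.9-1.4, different each time: one grasp does it. Turns with 0.03 N m plus 0.12 per rad/s. From 0.35 rad before the notch's middle it is drawn onwards, by 0.2-0.5 N m; past the middle pushed back, at first harder. Let go within 0.2 rad of the middle, it centres itself.
- pin (a joint): Travel, m, of the blue valve's spring plunger. Its orange tail, 13 mm thick, sticks out of the middle of the box's side away from the robot, 20 mm above the bench. 0 while it rides on the cam rim, the tail standing 13.5 mm out of its steel guide ring; grows to about 0.009 as it drops into the notch, leaving 4.5 mm of tail out.
- white_knob (a joint): Angle, rad, of the same kind of grey knob on the white valve box (same size, no orange tail), which stands on the other side, left or right, at least 200 mm from the blue one between centres. Starts at 0, grows clockwise; must stay there.
Things that resemble listed ones, but are neither listed nor needed, are in the scene too. What is shaped like the part that bears blue_knob_grip but red is not meant. There is more than one size of the part that bears white_knob; the job needs the smaller.

How it is judged:
At the end, for the whole second after the job is handed in: The blue valve's plunger has dropped more than 5 mm into its notch (it drops about 9 mm when fully home) and stays there with the knob at rest (slower than 0.1 rad/s), and the white knob is within 0.17 rad of its start (value of joint pin above 0.005 m and velocity of joint blue_knob between -0.1 and 0.1 rad/s and value of joint white_knob below 0.17 rad); the robot touches nothing.
It fails at once if the white valve's knob is turned by more than 0.17 rad (10 degrees) (value of joint white_knob above 0.17 rad).
It fails at once if the blue knob is spun: turned clockwise faster than 4 rad/s (velocity of joint blue_knob above 4 rad/s).
It also fails if it takes over 38 s, if anything falls off the work surface, if the arm or the gripper's body presses on something with over 40 N, if the wrist force passes 120 N, or if a joint passes its speed limit or range.

## Working session

There is one attempt and no reset: what is moved stays moved. The work goes in short steps, Python scripts to look and compute and a tool call to move; the robot and the scene stay as the last step left them, time stands still between calls to the robot, and variables do not carry over. Pictures are saved under pics/ and viewed, and the job is handed in when it is done.

Besides the shell and the picture viewer there is one more tool, called after ">>>" as name(argument=value, ...), one argument or row to a line, values as JSON. play_rows: Moves the arm, as the interface text tells. Its arguments: {"type":"object","properties":{"deltas":{"type":"array"},"grip":{"type":"number"}},"required":["deltas"]}

```bash
mkdir -p pics
python3 - <<'E'
from plant import status, grab_frame, camera_params, boxes_of, manip
import cv2,numpy as np
s=status.state();print(s, manip.grip_point_offset)
for c in ("top","scene"):
    im,d=grab_frame(c);cv2.imwrite(f"pics/{c}0.png",im);np.save(f"{c}0.npy",d)
    p=camera_params(c);print(c,p)
    for n in ("blue_knob_grip","white_knob","pin"):
        print(n,[(b['box'],round(b['confidence'],2)) for b in boxes_of(c,n)])
E
```

```text
{'time': 0.0, 'joint_pos': array([-1.27297164e+00,  5.33954549e-02,  1.61427354e+00,  3.67883127e-05,
        1.47598112e+00, -1.19037498e-01]), 'joint_vel': array([-0.00117769,  0.00022574, -0.00168366,  0.00012284, -0.00055791,
        0.00072174]), 'joint_efforts': array([-4.65578760e-04, -3.93676114e+01, -3.70180929e+01, -1.35997811e-04,
        6.89328153e-03, -3.55984191e-06]), 'tool_pos': array([ 0.25286701, -0.57089714,  0.2300513 ]), 'tool_rot': array([-1.02625739e-03,  9.78356611e-01,  2.06923374e-01, -7.36028574e-05]), 'contact_force': array([-0.10495443,  0.23540151, -0.24915512]), 'ft_torque': array([-0.01572481,  0.02441976, -0.03087141]), 'gripper_width': 0.9986476004369915} 0.0187
top {'mtx': array([[489.41664674,   0.        , 259.03546052],
       [  0.        , 489.41664674, 188.66733951],
       [  0.        ,   0.        ,   1.        ]]), 'distortion': array([-0.05589053,  0.        ,  0.        ,  0.        ,  0.        ]), 'world_from_camera': array([[ 2.14812167e-02,  9.92106206e-01, -1.23546891e-01,
         2.98077710e-01],
       [-9.99769203e-01,  2.12778
[... 419 characters left out ...]
19.9, 206.6], 0.66)]
pin []
scene {'mtx': array([[447.53255124,   0.        , 255.32295112],
       [  0.        , 447.53255124, 195.60917451],
       [  0.        ,   0.        ,   1.        ]]), 'distortion': array([-0.07149569,  0.        ,  0.        ,  0.        ,  0.        ]), 'world_from_camera': array([[ 0.51718232, -0.62130784,  0.58864166,  1.29749762],
       [ 0.85585638,  0.37999848, -0.35087179, -0.29112253],
       [-0.00568354,  0.68525741,  0.72827878,  1.09974139],
       [ 0.        ,  0.        ,  0.        ,  1.        ]])}
blue_knob_grip [([153.2, 248.7, 174.9, 270.9], 0.88)]
white_knob [([348.4, 132.5, 363.7, 158.3], 0.92), ([258.0, 193.3, 272.1, 215.0], 0.73)]
pin []
```

Run:
```python
import cv2
a=cv2.imread("pics/top0.png");cv2.imwrite("pics/top0b.png",cv2.resize(a,(768,576)))
a=cv2.imread("pics/scene0.png");cv2.imwrite("pics/scene0b.png",cv2.resize(a,(768,576)))
a=cv2.imread("pics/top0.png")[120:290,310:450];cv2.imwrite("pics/topc.png",cv2.resize(a,None,fx=3.5,fy=3.5,interpolation=cv2.INTER_CUBIC))
```

```text
(no output)
```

View pics/top0b.png

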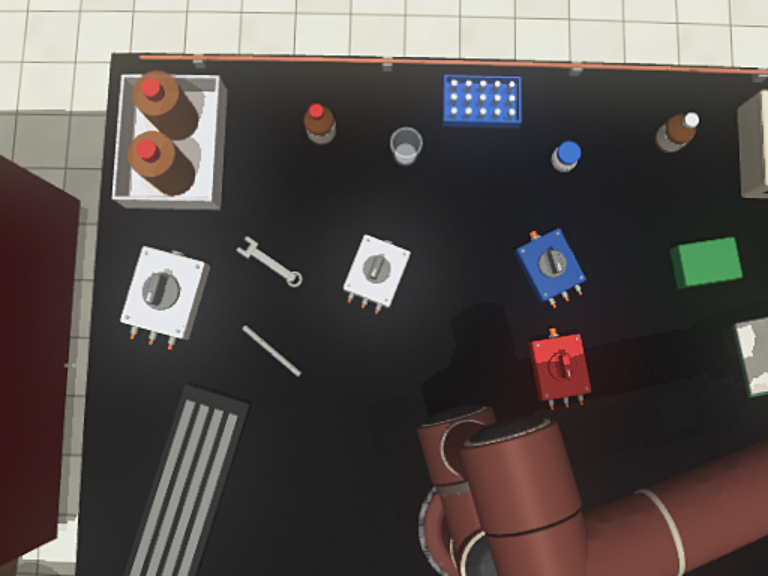

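View pics/scene0b.png

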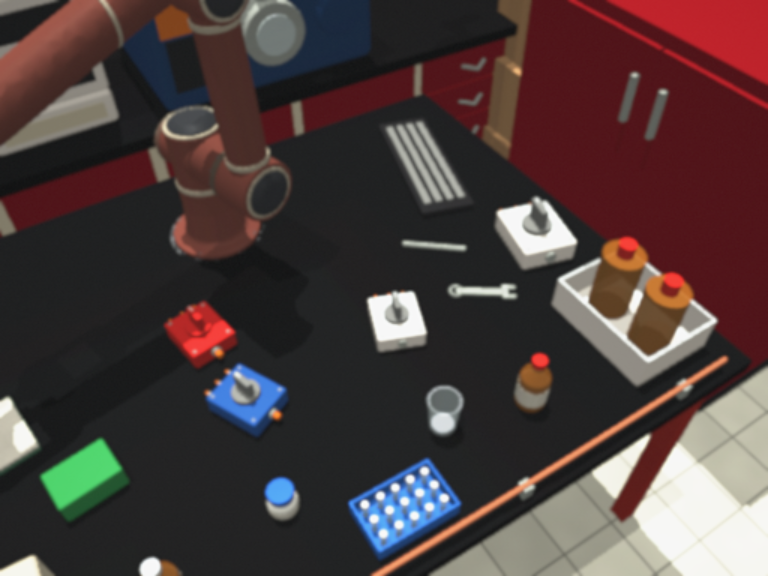

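View pics/topc.png

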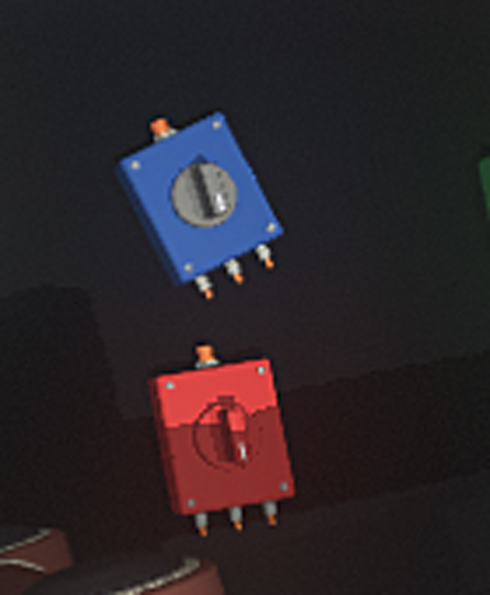

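Blue candidates in the top view: the blue box's knob at (368,175) and the red look-alike at (376,244). The blue one fits, with its orange tail facing away from the robot. The white boxes are at (252,178), small, and (108,193), large. The crop confirms the blue box, with the white mark on the robot-side end of its bar.

```bash
cat > h.py <<'E'
import cv2,numpy as np
from plant import camera_params
def ray(p,uv):
    x=cv2.undistortPoints(np.array([[uv]],float),p['mtx'],p['distortion'])[0,0]
    T=p['world_from_camera'];return T[:3,3],T[:3,:3]@np.array([x[0],-x[1],-1])
def atz(p,uv,z):
    o,d=ray(p,uv);return o+d*(z-o[2])/d[2]
def proj(p,P):
    T=np.linalg.inv(p['world_from_camera']);q=(T[:3,:3]@np.array(P).T).T+T[:3,3]
    q=q*[1,-1,-1];return cv2.projectPoints(q.reshape(-1,1,3),np.zeros(3),np.zeros(3),p['mtx'],p['distortion'])[0].reshape(-1,2)
E
python3 - <<'E'
from h import *
p=camera_params("top")
c=lambda x,y:(310+x/3.5,120+y/3.5)
print("skirt",atz(p,c(205,193),.05),"mark",atz(p,c(217,208),.088),"other",atz(p,c(195,165),.088))
cs=[atz(p,c(*q),.04) for q in((120,163),(220,112),(284,232),(185,283))]
print(np.array(cs),np.mean(cs,0))
print("red",atz(p,c(225,435),.05), "white",atz(p,(252,179),.05))
p=camera_params("wrist");print(p)
E
```

```text
skirt [ 0.52574407 -0.14195503  0.05      ] mark [ 0.50735367 -0.14342058  0.088     ] other [ 0.54320428 -0.12525082  0.088     ]
[[ 0.55186137 -0.07075003  0.04      ]
 [ 0.59863573 -0.15779454  0.04      ]
 [ 0.49491917 -0.21228549  0.04      ]
 [ 0.44907896 -0.12650544  0.04      ]] [ 0.52362381 -0.14183387  0.04      ]
red [ 0.32024371 -0.15780714  0.05      ] white [0.506524   0.20654364 0.05      ]
{'mtx': array([[315.84677666,   0.        , 253.23724626],
       [  0.        , 315.84677666, 196.62240695],
       [  0.        ,   0.        ,   1.        ]]), 'distortion': array([-0.01106508,  0.        ,  0.        ,  0.        ,  0.        ]), 'world_from_camera': array([[ 4.05219449e-01,  8.74532116e-01,  2.66440942e-01,
         3.21474576e-01],
       [-9.14219429e-01,  3.87570334e-01,  1.18288087e-01,
        -5.40799503e-01],
       [ 1.82126395e-04, -2.91518119e-01,  9.56565289e-01,
         3.74835644e-01],
       [ 0.00000000e+00,  0.00000000e+00,  0.00000000e+00,
         1.00000000e+00]])}
```

>>> play_rows(
  deltas=[
    [[0.03,0.05,0],0],
    [[0.06,0.1,0],0],
    [[0.09,0.15,0],0],
    [[0.12,0.2,0],0],
    [[0.15,0.25,0],0],
  ],
)

```text
time: 1.02
tool_pos: [0.4037, -0.3198, 0.2316]
tool_rot: [0.0, 0.978, 0.207, 0.0]
contact_force: [-0.1, -0.9, 0.1]
gripper_width: 0.997
```

>>> play_rows(
  deltas=[
    [[0.03,0.05,0],0],
    [[0.06,0.1,0],0],
    [[0.09,0.15,0],0],
    [[0.121,0.179,0],0],
    [[0.121,0.179,0],0],
  ],
)

```text
time: 1.65
tool_pos: [0.5252, -0.1404, 0.2314]
tool_rot: [-0.0, 0.978, 0.209, 0.0]
contact_force: [-1.1, 0.1, 0.3]
gripper_width: 1.002
```

Run:
```python
from plant import status, grab_frame
from h import *
s=status.state();print(s['time'],s['tool_pos'],s['tool_rot'],s['joint_pos'],s['contact_force'],s['ft_torque'])
p=camera_params("wrist");im,d=grab_frame("wrist")
cv2.imwrite("pics/w1.png",im);np.save("w1.npy",d);import pickle;pickle.dump(p,open("w1.pkl","wb"))
u,v=proj(p,[[.524,-.142,.075]])[0];print(u,v)
u,v=int(u),int(v);cv2.imwrite("pics/w1c.png",cv2.resize(im[max(0,v-80):v+80,u-100:u+100],None,fx=3.5,fy=3.5,interpolation=cv2.INTER_CUBIC));print(u-100,max(0,v-80))
```

```text
1.65 [ 0.52523696 -0.14043896  0.2313605 ] [-8.21272719e-05  9.77937098e-01  2.08899530e-01  1.12540917e-04] [-3.98309420e-01 -1.42342232e-01  1.80163171e+00  2.64497678e-04
  1.48221246e+00  7.51564461e-01] [-1.08336899  0.10988052  0.33180375] [-0.03765603  0.07807821  0.02021962]
254.33202371593313 182.33803200097034
154 102
```

View pics/w1c.png

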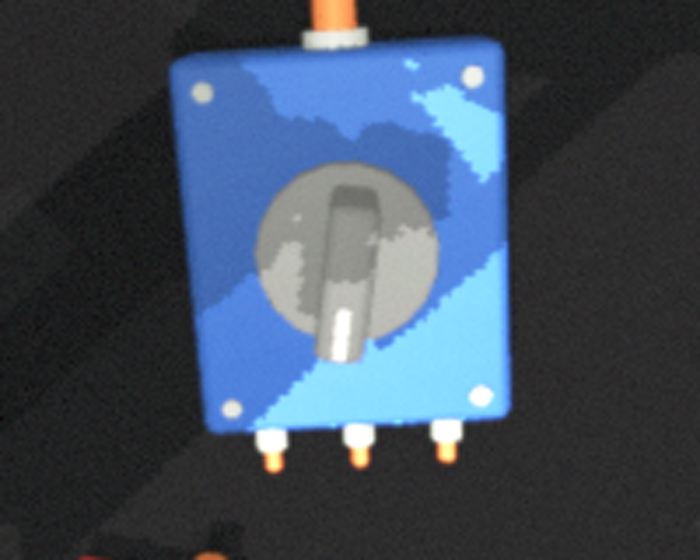

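Run:
```python
from h import *
import pickle
p=pickle.load(open("w1.pkl","rb"));d=np.load("w1.npy")
c=lambda x,y:(154+x/3.5,102+y/3.5)
for n,z,qs in(("bartop",.088,[(331,207),(380,209),(363,361),(316,357)]),("skirt",.05,[(256,253),(439,253),(347,162),(347,343)]),("box",.04,[(172,62),(502,42),(510,412),(208,432)])):
    P=np.array([atz(p,c(*q),z) for q in qs]);print(n,P.round(4).tolist(),P.mean(0).round(4))
    if n!="skirt":
        v=(P[0]+P[1]-P[2]-P[3])/2;print(np.linalg.norm(v),np.arctan2(v[1],v[0]),np.linalg.norm((P[0]+P[3]-P[1]-P[2])/2))
# depth check
T=p['world_from_camera']
for q in((355,280),(230,300),(400,300),(300,250)):
    u,v=c(*q);z=d[int(round(v)),int(round(u))];o,r=ray(p,(u,v));print(o+r*z)
```

```text
bartop [[0.5432, -0.1275, 0.088], [0.5479, -0.1395, 0.088], [0.5078, -0.1528, 0.088], [0.5036, -0.1406, 0.088]] [ 0.5256 -0.1401  0.088 ]
0.04198883337898737 0.31914813429487293 0.01288967124368315
skirt [[0.5145, -0.115, 0.05], [0.537, -0.1652, 0.05], [0.5506, -0.1288, 0.05], [0.4997, -0.1516, 0.05]] [ 0.5255 -0.1402  0.05  ]
box [[0.5551, -0.0702, 0.04], [0.6001, -0.1565, 0.04], [0.4971, -0.2107, 0.04], [0.4506, -0.124, 0.04]] [ 0.5257 -0.1403  0.04  ]
0.11701046501718167 0.47972563072708346 0.09788328268351526
[ 0.52778988 -0.14136865  0.08825479]
[ 0.49540932 -0.11352001  0.04220128]
[ 0.51903697 -0.16061923  0.05060266]
[ 0.52131392 -0.12656507  0.05259154]
```

>>> play_rows(
  deltas=[
    [[0.001,0.001,-0.04],-0.1],
    [[0.001,0.001,-0.09],-0.1],
    [[0.001,0.001,-0.12],-0.1],
    [[0.001,0.001,-0.12],-0.1],
    [[0.001,0.001,-0.12],-0.1],
  ],
)

```text
time: 2.33
tool_pos: [0.5256, -0.1426, 0.113]
tool_rot: [0.001, 0.988, 0.157, 0.001]
contact_force: [0.0, 0.1, 0.9]
gripper_width: 1.001
```

Run:
```python
from plant import status
s=status.state();print(s['time'],s['tool_pos'],2*np.arctan2(s['tool_rot'][2],s['tool_rot'][1]) if 0 else s['tool_rot'],s['contact_force'],s['ft_torque'])
```

```text
2.325 [ 0.52563544 -0.14255973  0.11300715] [7.16117515e-04 9.87564147e-01 1.57211962e-01 9.70641722e-04] [0.04833386 0.11465598 0.8976831 ] [ 0.00066568 -0.03039358  0.02291111]
```

>>> play_rows(
  deltas=[
    [[0,0.001,-0.03],0],
    [[0,0.001,-0.056],0],
    [[0,0.001,-0.056],0],
  ],
)

```text
time: 2.7
tool_pos: [0.5246, -0.1406, 0.0554]
tool_rot: [-0.0, 0.988, 0.158, -0.001]
contact_force: [-0.7, 0.2, 0.3]
gripper_width: 1.003
```

>>> play_rows(
  deltas=[
    [[0,0,0],0],
    [[0,0,0],0],
    [[0,0,0],0],
    [[0,0,0],0],
    [[0,0,0],0],
  ],
  grip=-1,
)

```text
time: 3.32
tool_pos: [0.5252, -0.14, 0.0561]
tool_rot: [-0.001, 0.987, 0.158, 0.0]
contact_force: [-2.6, 2.8, 6.0]
gripper_width: 0.153
```

```bash
cat > st.py <<'E'
from plant import status
import numpy as np
s=status.state();r=s['tool_rot'];print(round(s['time'],2),s['tool_pos'].round(4),'yaw',round(2*np.arctan2(r[2],r[1]),4),'F',s['contact_force'].round(2),'T',s['ft_torque'].round(3),'g',round(s['gripper_width'],3))
E
python3 st.py
```

```text
3.33 [ 0.5252 -0.14    0.0561] yaw 0.3166 F [-2.56  2.83  6.01] T [ 0.494  0.366 -0.081] g 0.153
```

>>> play_rows(
  deltas=[
    [[0,0,0],-0.04],
    [[0,0,0],-0.08],
    [[0,0,0],-0.12],
    [[0,0,0],-0.16],
    [[0,0,0],-0.2],
  ],
)

```text
time: 3.95
tool_pos: [0.5252, -0.1401, 0.0561]
tool_rot: [-0.0, 0.998, 0.058, 0.0]
contact_force: [-2.4, 2.6, 4.8]
gripper_width: 0.155
```

```bash
python3 st.py
```

```text
3.95 [ 0.5252 -0.1401  0.0561] yaw 0.1163 F [-2.4   2.65  4.83] T [0.361 0.374 0.132] g 0.155
```

>>> play_rows(
  deltas=[
    [[0,0,0],-0.04],
    [[0,0,0],-0.08],
    [[0,0,0],-0.12],
    [[0,0,0],-0.16],
  ],
)

```text
time: 4.45
tool_pos: [0.5252, -0.1402, 0.0561]
tool_rot: [-0.0, 1.0, -0.022, -0.0]
contact_force: [-2.9, 2.8, 5.9]
gripper_width: 0.155
```

```bash
python3 st.py
```

```text
4.45 [ 0.5252 -0.1402  0.0561] yaw -0.0436 F [-2.9   2.84  5.95] T [0.355 0.393 0.143] g 0.155
```

>>> play_rows(
  deltas=[
    [[0,0,0],-0.04],
    [[0,0,0],-0.08],
  ],
)

```text
time: 4.7
tool_pos: [0.5252, -0.1403, 0.0561]
tool_rot: [-0.0, 0.998, -0.062, -0.0]
contact_force: [-2.1, 2.1, 5.1]
gripper_width: 0.148
```

```bash
python3 st.py
```

```text
4.7 [ 0.5252 -0.1403  0.0561] yaw -0.1238 F [-2.12  2.09  5.07] T [0.345 0.404 0.178] g 0.148
```

>>> play_rows(
  deltas=[
    [[0,0,0],-0.04],
    [[0,0,0],-0.08],
  ],
)

```text
time: 4.95
tool_pos: [0.5252, -0.1403, 0.0561]
tool_rot: [-0.0, 0.995, -0.102, -0.0]
contact_force: [-2.4, 2.9, 4.9]
gripper_width: 0.155
```

```bash
python3 st.py
```

```text
4.95 [ 0.5252 -0.1403  0.0561] yaw -0.2038 F [-2.39  2.86  4.9 ] T [0.285 0.406 0.082] g 0.155
```

>>> play_rows(
  deltas=[
    [[0,0,0],-0.04],
    [[0,0,0],-0.08],
  ],
)

```text
time: 5.2
tool_pos: [0.5251, -0.1404, 0.0561]
tool_rot: [-0.0, 0.99, -0.142, -0.0]
contact_force: [-2.2, 2.3, 6.1]
gripper_width: 0.155
```

```bash
python3 st.py
```

```text
5.2 [ 0.5251 -0.1404  0.0561] yaw -0.284 F [-2.23  2.3   6.06] T [0.236 0.402 0.061] g 0.155
```

>>> play_rows(
  deltas=[
    [[0,0,0],-0.03],
    [[0,0,0],-0.06],
  ],
)

```text
time: 5.45
tool_pos: [0.5251, -0.1404, 0.0561]
tool_rot: [-0.0, 0.985, -0.171, -0.0]
contact_force: [-3.0, 2.1, 5.6]
gripper_width: 0.154
```

```bash
python3 st.py
```

```text
5.45 [ 0.5251 -0.1404  0.0561] yaw -0.3439 F [-2.97  2.06  5.59] T [0.229 0.412 0.062] g 0.154
```

>>> play_rows(
  deltas=[
    [[0,0,0],-0.03],
    [[0,0,0],-0.06],
  ],
)

```text
time: 5.7
tool_pos: [0.5251, -0.1404, 0.0561]
tool_rot: [0.0, 0.98, -0.201, -0.0]
contact_force: [-2.9, 2.3, 6.4]
gripper_width: 0.156
```

```bash
python3 st.py
```

```text
5.7 [ 0.5251 -0.1404  0.0561] yaw -0.404 F [-2.91  2.34  6.36] T [ 0.214  0.38  -0.052] g 0.156
```

>>> play_rows(
  deltas=[
    [[0,0,0],-0.03],
    [[0,0,0],-0.06],
  ],
)

```text
time: 5.95
tool_pos: [0.5251, -0.1404, 0.0561]
tool_rot: [0.0, 0.973, -0.23, -0.0]
contact_force: [-2.3, 2.6, 5.4]
gripper_width: 0.155
```

```bash
python3 st.py
```

```text
5.95 [ 0.5251 -0.1404  0.0561] yaw -0.464 F [-2.33  2.61  5.39] T [ 0.184  0.443 -0.052] g 0.155
```

>>> play_rows(
  deltas=[
    [[0,0,0],-0.03],
    [[0,0,0],-0.06],
  ],
)

```text
time: 6.2
tool_pos: [0.5251, -0.1405, 0.0561]
tool_rot: [0.0, 0.966, -0.259, -0.0]
contact_force: [-2.4, 2.2, 4.4]
gripper_width: 0.158
```

```bash
python3 st.py
```

```text
6.2 [ 0.5251 -0.1405  0.0561] yaw -0.524 F [-2.36  2.23  4.44] T [0.171 0.393 0.089] g 0.158
```

>>> play_rows(
  deltas=[
    [[0,0,0],-0.02],
    [[0,0,0],-0.04],
  ],
)

```text
time: 6.45
tool_pos: [0.5251, -0.1405, 0.0561]
tool_rot: [0.0, 0.961, -0.277, -0.0]
contact_force: [-2.2, 1.3, 5.5]
gripper_width: 0.155
```

```bash
python3 st.py
```

```text
6.45 [ 0.5251 -0.1405  0.0561] yaw -0.5621 F [-2.24  1.34  5.54] T [0.304 0.433 0.48 ] g 0.155
```

Resistance dipped from about +0.14 to −0.05, then jumped to +0.48 N m, so the knob is just past the notch's middle. I'll back off slightly and look.

>>> play_rows(
  deltas=[
    [[0,0,0],0.02],
    [[0,0,0],0.03],
    [[0,0,0],0.03],
  ],
)

```text
time: 6.82
tool_pos: [0.5251, -0.1405, 0.0561]
tool_rot: [0.0, 0.965, -0.263, -0.0]
contact_force: [-2.9, 2.3, 5.5]
gripper_width: 0.151
```

```bash
python3 st.py
python3 - <<'E'
from plant import grab_frame
from h import *
im,d=grab_frame("wrist");cv2.imwrite("pics/w2.png",im)
a=cv2.imread("pics/scene0.png")
s,_=grab_frame("scene");p=camera_params("scene")
u,v=proj(p,[[.58,-.112,.02]])[0].astype(int);print(u,v)
f=lambda x:cv2.resize(x[v-30:v+30,u-30:u+30],(400,400),interpolation=cv2.INTER_CUBIC)
cv2.imwrite("pics/s2.png",np.hstack([f(a),f(s)]))
E
```

```text
6.83 [ 0.5251 -0.1405  0.0561] yaw -0.5325 F [-2.86  2.3   5.48] T [0.205 0.448 0.076] g 0.151
181 274
```

View pics/s2.png

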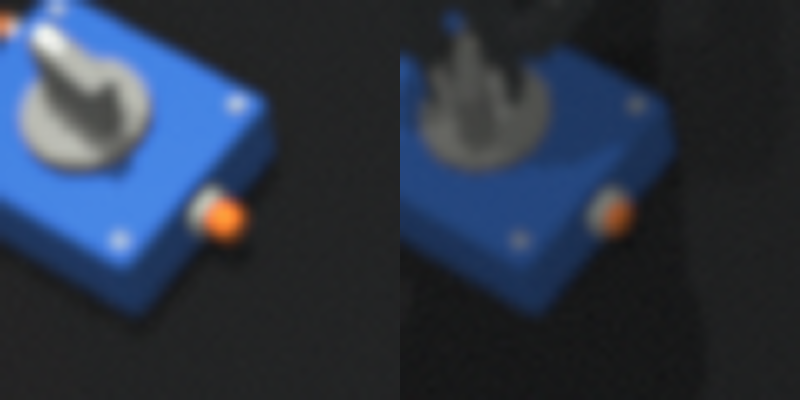

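View pics/w2.png

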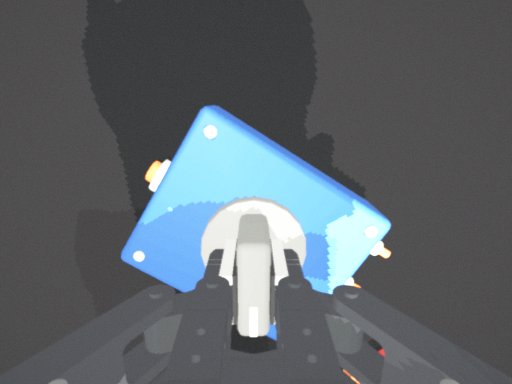

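In the scene crop the orange tail at (181,274) is much shorter than before. The wrist view shows only a stub of tail at (153,171), so the plunger has dropped. I'll release and lift clear.

>>> play_rows(
  deltas=[
    [[0,0,0],0],
    [[0,0,0],0],
    [[0,0,0],0],
    [[0,0,0],0],
    [[0,0,0],0],
  ],
  grip=1,
)

```text
time: 7.55
tool_pos: [0.525, -0.1405, 0.0553]
tool_rot: [0.0, 0.965, -0.263, 0.0]
contact_force: [0.0, -0.2, -0.2]
gripper_width: 1.001
```

>>> play_rows(
  deltas=[
    [[0,0,0.02],0],
    [[0,0,0.06],0],
    [[0,0,0.11],0],
    [[0,0,0.15],0],
    [[0,0,0.15],0],
  ],
)

```text
time: 8.18
tool_pos: [0.5277, -0.1415, 0.212]
tool_rot: [0.001, 0.965, -0.263, 0.005]
contact_force: [-0.1, -1.0, -0.6]
gripper_width: 1.004
```

```bash
python3 st.py
python3 - <<'E'
from plant import grab_frame
from h import *
im,d=grab_frame("wrist")
a=cv2.imread("pics/scene0.png")
s,_=grab_frame("scene")
u,v=181,274
f=lambda x,u,v:cv2.resize(x[v-30:v+30,u-30:u+30],(266,266),interpolation=cv2.INTER_CUBIC)
r=np.hstack([f(a,u,v),f(s,u,v),np.hstack([cv2.resize(x[190:235,250:280],(133,266)) for x in(a,s)])])
r=cv2.resize(r,(800,266))
cv2.imwrite("pics/s3.png",np.vstack([r,cv2.resize(im,(800,600))[100:430]]))
E
```

```text
8.18 [ 0.5277 -0.1415  0.212 ] yaw -0.5331 F [-0.11 -1.03 -0.57] T [-0.05  -0.009  0.002] g 1.004
```

View pics/s3.png

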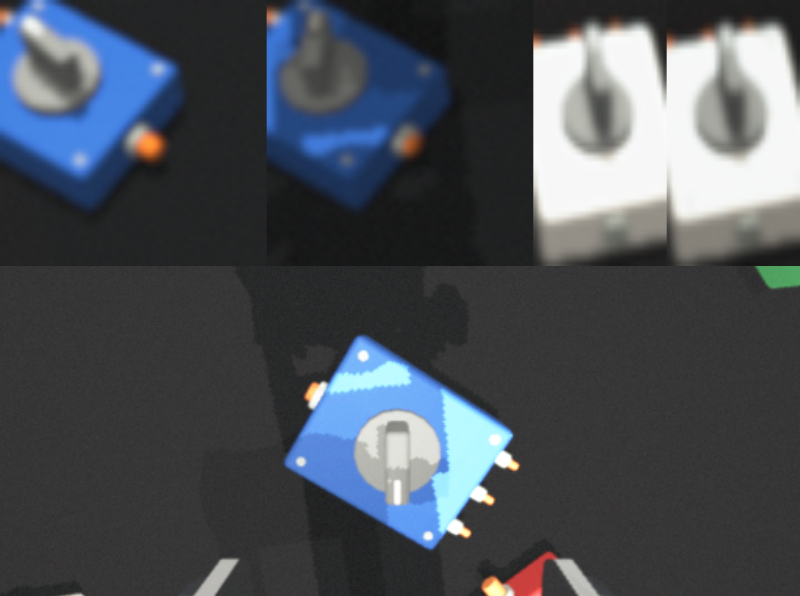

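After release the tail at (181,274) is still a short stub, the blue knob sits about where I left it, and the white knob is unchanged. The gripper is clear of everything.

>>> play_rows(
  deltas=[
    [[0,0,0],0],
    [[0,0,0],0],
  ],
)

```text
time: 8.52
tool_pos: [0.5242, -0.1402, 0.2037]
tool_rot: [-0.0, 0.965, -0.263, -0.001]
contact_force: [0.2, -0.3, -0.7]
gripper_width: 1.001
```

```bash
python3 -c "
from plant import ticket
print(ticket.job_done())"
```

```text
the job is handed in; nothing more can be done
None
```

The blue valve's plunger has dropped into its notch. I let go of the knob and handed the job in at about 8.5 s; no verdict was reported.

**What I did:** I gripped the blue knob and turned it clockwise from about 0.16 to 1.04 rad. The resisting torque dipped from +0.14 to −0.05 N m, then jumped to +0.48 N m just past the notch's middle. I backed off 0.03 rad, released and lifted clear.

**Last checks:** After release the scene and wrist pictures showed only a short stub of orange tail, and the blue knob was still where I left it. The white knob looked unchanged. The contact force was near zero, with the gripper open and about 0.2 m up. I judged the plunger's drop by eye rather than measuring it in mm. No check failed or disagreed.

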